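# Gauge the gap of a binding clamp with a feeler blade, after culling the snapped one

### The arm

A 6-joint arm with a two-finger parallel gripper is mounted at the origin on a cart in front of the work surface, level with it; the furniture and walls round the work are solid. World frame = base frame: x ahead of the robot, y to its left, z up, the work surface at z = 0. Lengths are in m, angles in rad, forces in N, time in s.
With the tool pointing down it reaches from about 0.3 to 1 m from the base axis. Payload 5.1 kg.
Tool frame: the origin (TCP) lies midway between the tips of the shut fingers; the grasp point (between the pads) lies 19 mm behind it; z points along the fingers, y is the line along which they close (so a half turn about z gives the same grasp; the last joint's range is limited). The gripper opens to 95 mm and grips with 3 to 60 N. Pads are 20 mm wide; open, the fingers measure 119 mm over their backs; the gripper's body (75 mm by 180 mm) begins 59 mm behind the grasp point.
Start: joints at [1.218, 0.124, 1.65, -0, 1.367, -0.083], TCP at [0.173, 0.626, 0.215] pointing down, gripper open.
Joint ranges: [-2.61, 2.61], [-1.02, 2.33], [0.03, 2.71], [-1.35, 4.49], [0.32, 2.68], [-2.91, 2.91]. Speed limits (rad/s): [2.57, 2.57, 3.14, 3.14, 3.14, 3.14].

### API

Orientations are given as a unit quaternion [x, y, z, w].
In Python, from bench import * gives the robot as it stands.
- The arm moves only by the tool arm_command, never from a script. Its argument "plan" is a list of rows, each a list of 2 entries, a list of its own where there are three numbers: the shift along the tool's x, y, z in m, then the turn, a rotation vector about the tool's x, y, z in degrees. In form: [[[x, y, z], [rx, ry, rz]], ...]. A call has 1 to 5 rows; each row is the pose to reach, as a shift and turn from the pose commanded when the call began, along the tool's axes at that moment; what a row does not reach only later rows make up. A row lasts 1/8 s, in which the tool goes at most 62.5 mm and 10.7 degrees, less where a joint would pass 70% of its speed; a pose out of reach is approached as far as the arm can. A call with a gripper value outside its range is refused whole. "jaw" is the finger opening in m, from 0 to 0.0951, set as the call begins (left out, the last holds). The fingers move at their own pace and stop on an object; "grip_force" is the grip in N (left out, the last holds). Time passes only in rows, so rows that repeat a pose let the fingers close. It gives the time, the measured TCP pose, the force, the opening and the grip force at its end, in the units of the state.
- observe(): the state, without advancing time (a new reading comes with each control period).
- read_camera(name): name is "side" or "top"; returns the picture (400x640x3 uint8, blue, green, red); there is no depth.
- camera_model(name): a dict with "K" (3x3 intrinsics, pixels), "position" and "orientation" of the camera in the world. Camera axes: x right, y up, looking along -z (the intrinsics and any distortion apply to the point x, -y, -z); pixel columns grow to the right and rows downward; lengths in m; the calibration is good to about 2 mm. A picture is of the moment at which its call begins. camera_model takes no time and is no camera call.
- sign_off(): hands the job in; it is judged then, once.
Trained networks look in the newest picture that a camera, given by its name, has taken for a name from the list of things; names that differ only in an ending like _2 or _b are one class to them, and where a whole thing is asked for, a point or a joint stands for the part that bears it (a point fixed in the world has none). Each returns a list of dicts, best first, with "score" (0 to 1); they miss things now and then, are a little off and sometimes report something else, mostly with a low value. They report only what shows in the picture. A call takes as long as a camera call. They do not tell look-alikes from the thing itself.
- cut_out(query, camera): "mask" (400x640 bool, what is visible of it).
- mark_of(query, camera): "location" ([x, y, z] in m, in the coordinates of the camera as it stood for that picture, good to about 4 mm: a listed point, or the origin of a listed thing).
The state is a dict: "time": time; "joints": joint angles; "qvel": joint speeds; "tau": joint torques, N m; "tcp_pos": TCP position; "eef_rot": TCP orientation; "force": force on the tool from outside, world axes, zero at the start; "wrist_torque": the same for the moment, N m; "opening": finger opening in m; "gripper_force": force on a finger pad.
Only numpy, scipy, OpenCV 4.12 (cv2) and the standard library are available. Lean on these libraries where they do the work, as an engineer would, in place of code of your own. Each camera call takes 0.05 s, during which the arm holds its last target. There are 200 camera calls.

### The job

One of the three red-handled feeler blades hanging in the wooden rack is snapped short: drop it into the small open wooden box first. Then take one of the two whole blades and slide it straight down between the two upright jaw plates of the blue binding clamp until it drags snugly on both plates, without forcing the jaw wider, and finish while still holding it there at that depth. Leave the other whole blade in the rack and do not push the mug, ink bottle, tape roll or stapler about.

Things in the scene. Friction and masses are not known exactly. Their poses are not given: they have to be found in the camera images.
- blade_a_grip (a point): centre of whole blade A's handle, 27 mm above its underside. Red handle 14 (x) x 26 (y) x 54 mm (z up); a steel blade 24 mm wide (y), 62 mm long points down from it and tapers in thickness (x) evenly from 6 mm at the handle to 2 mm at the square tip; about 60 g. Hangs upright in one of the rack's slots, which one is random
- blade_a_tip (a point): centre of the tip of blade A, 62 mm below the handle's underside and 89 mm below the handle's centre
- blade_a: whole blade A; origin at the centre of the handle's underside, z up along the handle, y along the blade's width, x across its thickness
- blade_b_grip (a point): the same point of whole blade B, identical to A
- blade_b_tip (a point): tip of blade B, as for A
- blade_b: whole blade B, frame as for A
- snapped_grip (a point): centre of the handle of the snapped blade: the same handle (14 x 26 x 54 mm), but only a ragged stub of 16 to 22 mm of blade is left below it (lowest point 49 mm below this point); hangs in the rack like the others
- snapped: the snapped blade; frame as for A
- rack: wooden rack fixed to the table, 56 (x) x 270 (y) x 80 mm high; origin at the centre of its underside. Three slots in its 8 mm top board at y = -85, 0, +85 mm, each 10 x 30 mm, long along y; the handles rest on the board, 80 mm above the table, the blades hang below in the open, so a blade must be raised over 70 mm to come free
- box_floor (a point): centre of the inner floor of the open wooden box without lid (outside 71 x 122 x 45 mm, inside 49 mm in x and 108 mm in y, rim 40 mm above this point); axes are the box's; stands loose, 0.4 kg
- clamp: binding clamp fixed to the table: dark steel base 150 (x) x 76 (y) x 14 mm, two upright aluminium jaw plates 60 mm wide along y, tops 74 mm above the table, blue back-up blocks, screw with a black knob at the -x end (no need to touch it). Origin at the base's underside, below the gap, which lies in the y-z plane and opens upward
- gap_mouth (a point): middle of the gap at the top of the parallel plate faces (they go 52 mm down to the base), 66 mm above the table; above it a lead-in 8 mm high widens by 6 mm each side. x across the gap, y along it, z up. Gap 3.2 to 4.8 mm wide, middle true to 0.5 mm: the blade first drags with its tip 19 to 44 mm below this point, felt as an upward push of a few N that grows over some mm
- rear_jaw: the fixed jaw plate on the +x side of the gap
- front_jaw: the adjustable jaw plate on the -x side, held by its screw; a blade pushed sideways rubs on one plate alone. It is set to another gap each time and gives way only if the blade is forced (over 60 N sideways)
- front_jaw_top (a point): a point on top of the front jaw plate, 10 mm behind its face
- mug: green mug, 92 x 128 x 95 mm, bystander
- ink_bottle: dark blue ink bottle, 49 x 49 x 58 mm, bystander
- tape_roll: roll of tape lying flat, 96 x 95 x 25 mm, bystander
- stapler: green stapler, 34 x 135 x 38 mm, bystander
Mind the look-alikes: they are no part of the job. Of the things that look like the part that bears box_floor, take the one that is nearest to the robot's base at the start.

How it is judged:
On the way, in this order (a step that is already met when the one before it is completed fails the run):
1. the snapped blade lies in the box, let go (x of snapped_grip in the frame of box_floor between -0.032 and 0.032 m and y of snapped_grip in the frame of box_floor between -0.06 and 0.06 m and height (world z) of snapped_grip below 0.068 m and contact force between the fingers and snapped below 0.05 N and linear speed of snapped below 0.03 m/s), for 0.3 s.
2. a whole blade is held clear above the rack (((height (world z) of blade_a_tip above 0.082 m and contact force between the fingers and blade_a above 1 N) or (height (world z) of blade_b_tip above 0.082 m and contact force between the fingers and blade_b above 1 N))), for 0.1 s.
At the end, for the whole second after the job is handed in: Snapped blade in the box, let go. One whole blade gripped, at rest, upright within 0.08 rad, in line with the gap within 0.15 rad, its tip 10 to 50 mm below the gap mouth, within 18 mm of its middle, pressing each jaw with 0.8 to 30 N. Other whole blade within 12 mm of where it hung (all of step 1 and ((z of blade_a_tip in the frame of gap_mouth between -0.05 and -0.01 m and y of blade_a_tip in the frame of gap_mouth between -0.018 and 0.018 m and x of blade_a_tip in the frame of gap_mouth between -0.005 and 0.005 m and angle between the z axis of blade_a and the z axis of clamp, either way round below 0.08 rad and angle between the y axis of blade_a and the y axis of clamp, either way round below 0.15 rad and contact force between blade_a and rear_jaw between 0.8 and 30 N and contact force between blade_a and front_jaw between 0.8 and 30 N and contact force between the fingers and blade_a above 1.5 N and linear speed of blade_a below 0.01 m/s and distance of blade_b_grip from where it was at the start of the episode below 0.012 m) or (z of blade_b_tip in the frame of gap_mouth between -0.05 and -0.01 m and y of blade_b_tip in the frame of gap_mouth between -0.018 and 0.018 m and x of blade_b_tip in the frame of gap_mouth between -0.005 and 0.005 m and angle between the z axis of blade_b and the z axis of clamp, either way round below 0.08 rad and angle between the y axis of blade_b and the y axis of clamp, either way round below 0.15 rad and contact force between blade_b and rear_jaw between 0.8 and 30 N and contact force between blade_b and front_jaw between 0.8 and 30 N and contact force between the fingers and blade_b above 1.5 N and linear speed of blade_b below 0.01 m/s and distance of blade_a_grip from where it was at the start of the episode below 0.012 m))); the arm keeps its last pose, push and grip.
It fails at once if the front jaw was forced more than 1.5 mm (distance of front_jaw_top from where it was at the start of the episode above 0.0015 m).
It fails at once if the mug was pushed more than 25 mm (distance of mug from where it was at the start of the episode above 0.025 m).
It fails at once if the ink bottle was pushed more than 25 mm (distance of ink_bottle from where it was at the start of the episode above 0.025 m).
It fails at once if the tape roll was pushed more than 25 mm (distance of tape_roll from where it was at the start of the episode above 0.025 m).
It fails at once if the stapler was pushed more than 25 mm (distance of stapler from where it was at the start of the episode above 0.025 m).
It also fails if it takes over 64 s, if anything falls off the work surface, if the arm or the gripper's body presses on something with over 40 N, if the wrist force passes 120 N, or if a joint passes its speed limit or range.

## Working session

There is one attempt and no reset: what is moved stays moved. The work goes in short steps, Python scripts to look and compute and a tool call to move; the robot and the scene stay as the last step left them, time stands still between calls to the robot, and variables do not carry over. Pictures are saved under pics/ and viewed, at most 10 in all, crops included, and the job is handed in when it is done.

Besides the shell and the picture viewer there is one more tool, called after "Request:" as a command line: name --argument value ..., lists and objects as JSON in quotes. arm_command: Moves the arm, as the interface text tells. Its arguments: {"type":"object","properties":{"plan":{"type":"array"},"jaw":{"type":"number"},"grip_force":{"type":"number"}},"required":["plan"]}

```bash
mkdir -p pics; cat > h.py <<'E'
from bench import *
import numpy as np, cv2
from scipy.spatial.transform import Rotation as R
def w(cam,loc):
    m=camera_model(cam); return R.from_quat(m["orientation"]).apply(loc)+np.array(m["position"])
def px(cam,p):
    m=camera_model(cam); c=R.from_quat(m["orientation"]).inv().apply(np.array(p)-m["position"])
    q=np.array(m["K"])@[c[0],-c[1],-c[2]]; return q[:2]/q[2]
def ray(cam,uv):
    m=camera_model(cam); d=np.linalg.inv(m["K"])@[uv[0],uv[1],1]
    return np.array(m["position"]),R.from_quat(m["orientation"]).apply([d[0],-d[1],-d[2]])
def onz(cam,uv,z):
    o,d=ray(cam,uv); return o+d*(z-o[2])/d[2]
def tri(uvs,uvt):
    (o1,d1),(o2,d2)=ray("side",uvs),ray("top",uvt)
    s=np.linalg.lstsq(np.c_[d1,-d2],o2-o1,rcond=None)[0]
    a,b=o1+d1*s[0],o2+d2*s[1]; return (a+b)/2,np.linalg.norm(a-b)
E
python3 - <<'E'
from h import *
np.set_printoptions(precision=4,suppress=True)
s=observe();print(s["tcp_pos"],R.from_quat(s["eef_rot"]).as_matrix())
for c in ["side","top"]:
    cv2.imwrite(f"pics/{c}0.png",read_camera(c)); m=camera_model(c); print(c,m)
    for q in ["blade_a_grip","snapped_grip","rack","box_floor","gap_mouth","clamp"]:
        for d in mark_of(q,c)[:4]: print(c,q,round(d["score"],2),w(c,d["location"]))
E
```

```text
[0.1731 0.6259 0.2134] [[-0.9638  0.2665 -0.0007]
 [ 0.2665  0.9638 -0.0019]
 [ 0.0001 -0.002  -1.    ]]
side {'K': array([[488.919 ,   0.    , 330.4145],
       [  0.    , 488.919 , 204.8822],
       [  0.    ,   0.    ,   1.    ]]), 'position': array([ 0.0453, -1.2482,  0.7573]), 'orientation': array([ 0.504 , -0.1139, -0.1771,  0.8376])}
side blade_a_grip 0.74 [0.4627 0.0187 0.0017]
side blade_a_grip 0.71 [0.6498 0.2376 0.1046]
side snapped_grip 0.55 [0.6381 0.0726 0.1073]
side snapped_grip 0.33 [ 0.5217 -0.2396  0.0719]
side rack 0.78 [ 0.6497  0.1562 -0.0006]
side box_floor 0.9 [ 0.3858 -0.39    0.0071]
side box_floor 0.77 [0.4622 0.021  0.0029]
side box_floor 0.61 [ 0.599  -0.0826  0.0066]
side box_floor 0.32 [0.6528 0.2423 0.0196]
side gap_mouth 0.92 [ 0.534  -0.2382  0.0626]
side gap_mouth 0.62 [ 0.5314 -0.2379  0.0166]
side clamp 0.8 [ 0.5319 -0.2397 -0.0026]
top {'K': array([[390.6791,   0.    , 318.1959],
       [  0.    , 390.6791, 204.2122],
       [  0.    ,   0.    ,   1.    ]]), 'position': array([ 0.4285, -0.0583,  1.536 ]), 'orientation': array([-0.0353,  0.0407,  0.7131, -0.699 ])}
top blade_a_grip 0.69 [ 0.5167 -0.2384  0.0737]
top blade_a_grip 0.55 [0.4557 0.0173 0.001 ]
top blade_a_grip 0.41 [0.6478 0.2398 0.1033]
top snapped_grip 0.5 [0.6381 0.0722 0.1061]
top snapped_grip 0.31 [ 0.4142  0.3153 -0.0001]
top rack 0.86 [0.6434 0.1568 0.0034]
top rack 0.56 [ 0.6959 -0.3303 -0.0005]
top box_floor 0.8 [ 0.5931 -0.0807  0.0051]
top box_floor 0.77 [0.4587 0.0156 0.0051]
top box_floor 0.56 [ 0.3841 -0.39    0.004 ]
top gap_mouth 0.66 [ 0.5308 -0.2366  0.0651]
top clamp 0.59 [ 0.5324 -0.2387 -0.0046]
top clamp 0.52 [ 0.7675 -0.088   0.0025]
```

View pics/side0.png

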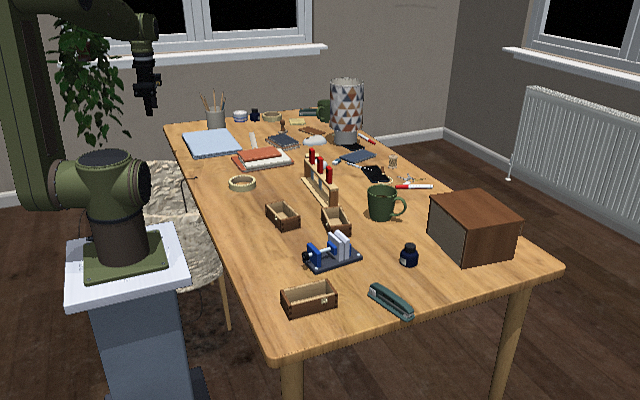

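View pics/top0.png

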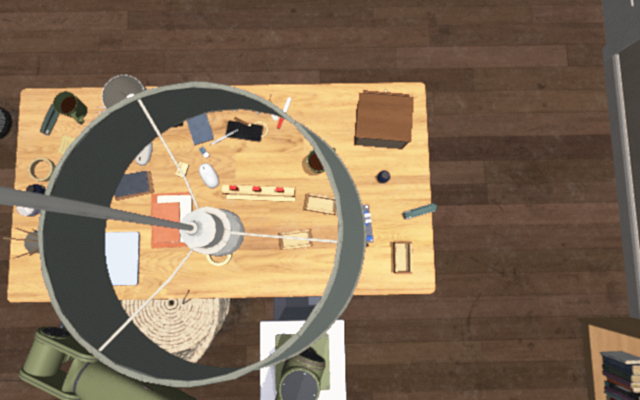

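The side view shows three red handles at about (311,155), (320,163) and (329,175). The boxes are at (283,215), (336,220) and (309,297), and the clamp is at (330,250). The top view has the handles at (233,188), (257,189) and (279,190), with the box nearest the base at (296,240). I'll zoom in and measure the yaws.

```bash
python3 - <<'E'
from h import *
np.set_printoptions(precision=4,suppress=True)
im=cv2.imread("pics/side0.png"); t=cv2.imread("pics/top0.png")
cv2.imwrite("pics/c1.png",cv2.resize(im[140:240,258:378],None,fx=6,fy=6,interpolation=cv2.INTER_CUBIC))
a=cv2.resize(im[225:280,295:370],None,fx=6,fy=6,interpolation=cv2.INTER_CUBIC)
b=cv2.resize(t[195:260,270:380],None,fx=5,fy=5,interpolation=cv2.INTER_CUBIC)
c=np.zeros((a.shape[0]+10,800,3),np.uint8); c[:a.shape[0],:a.shape[1]]=a; c[:b.shape[0],455:455+345]=b[:,:345][:c.shape[0]]
b2=cv2.resize(t[195:255,275:375],None,fx=8,fy=8,interpolation=cv2.INTER_CUBIC); cv2.imwrite("pics/c2.png",b2); cv2.imwrite("pics/c3.png",a)
# red handles
def reds(i):
    h=cv2.cvtColor(i,cv2.COLOR_BGR2HSV); m=(((h[...,0]<8)|(h[...,0]>172))&(h[...,1]>170)&(h[...,2]>70)).astype(np.uint8)
    n,l,s,ce=cv2.connectedComponentsWithStats(m); return [(s[k].tolist(),ce[k]) for k in range(1,n) if s[k][4]>12]
for n,i in (("side",im),("top",t)):
    for r in reds(i): print(n,r[0],r[1])
for nm in ["rack","box_floor","clamp"]:
  for c_ in ["top","side"]:
    for d in cut_out(nm,c_)[:4]:
        m=d["mask"].astype(np.uint8); ys,xs=np.nonzero(m)
        z={"rack":.08,"box_floor":.045,"clamp":.014}[nm]
        P=np.array([onz(c_,(x,y),z)[:2] for x,y in zip(xs,ys)],np.float32)
        r=cv2.minAreaRect(P*1000); print(nm,c_,round(d["score"],2),len(xs),(int(xs.mean()),int(ys.mean())),np.round(r[0],0),np.round(r[1],0),round(r[2],1))
E
```

```text
side [368, 140, 7, 5, 13] [371.2308 141.6923]
side [309, 148, 6, 16, 63] [312.2222 155.2698]
side [317, 156, 6, 18, 67] [320.3582 164.0896]
side [326, 166, 6, 18, 72] [329.2361 174.25  ]
side [395, 185, 13, 4, 46] [401.6522 186.587 ]
top [278, 118, 5, 10, 21] [279.5714 122.3333]
top [230, 186, 7, 4, 24] [233.125 187.5  ]
top [253, 187, 7, 4, 23] [256.2174 188.5652]
top [277, 188, 6, 4, 18] [279.5    189.8333]
rack top 0.93 833 (261, 193) [633. 152.] [276.  54.] 86.6
rack side 0.92 1016 (319, 184) [613. 104.] [391.  95.] 85.6
box_floor top 0.9 490 (294, 239) [457.  18.] [ 66. 124.] 4.0
box_floor top 0.67 516 (320, 203) [592. -82.] [118.  67.] 79.4
box_floor top 0.55 630 (402, 257) [ 380. -387.] [ 78. 118.] 89.9
box_floor top 0.33 304 (419, 211) [ 555. -462.] [ 35. 135.] 17.2
box_floor side 0.81 752 (282, 215) [451. -19.] [ 86. 184.] 4.4
box_floor side 0.68 689 (335, 219) [ 583. -115.] [186.  80.] 79.0
clamp top 0.59 145 (368, 222) [ 512. -264.] [142.  21.] 4.1
clamp side 0.86 1443 (330, 253) [ 516. -207.] [168. 167.] 4.3
clamp side 0.32 425 (408, 254) [ 715. -311.] [134.  52.] 56.7
```

View pics/c1.png

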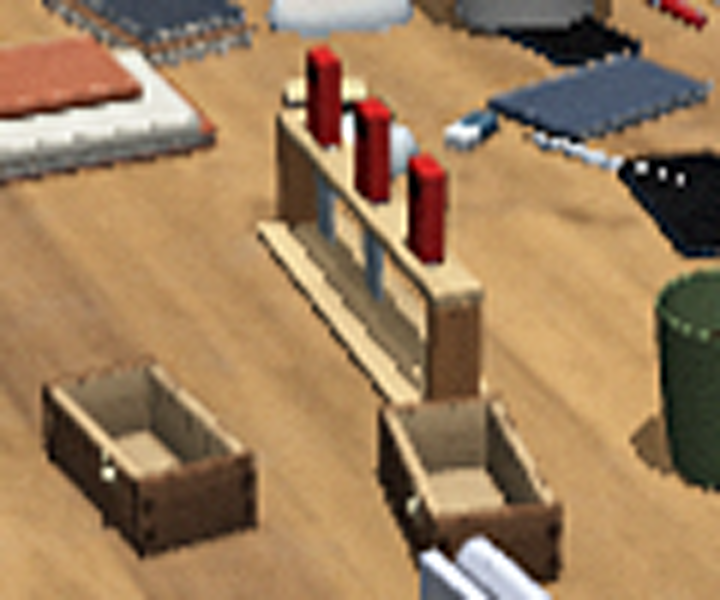

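View pics/c3.png

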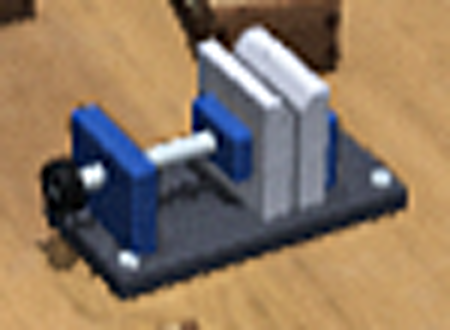

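View pics/c2.png

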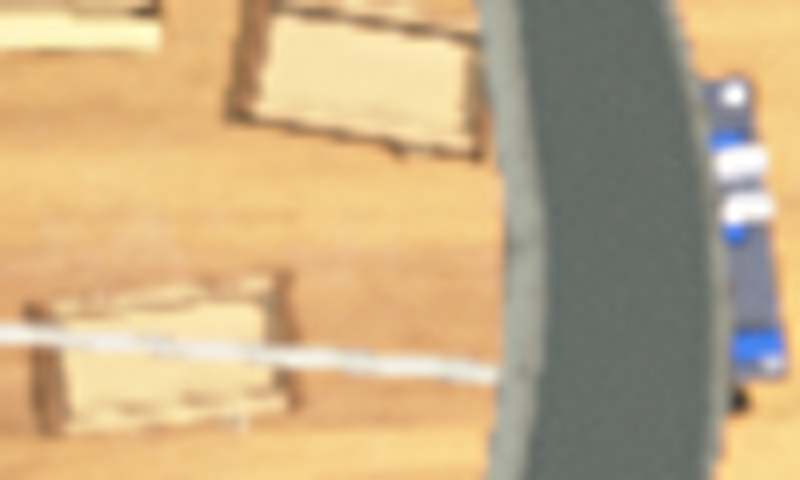

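The crops show blades hanging under the far and middle handles and nothing under the right-hand one (c1 at about (425,210)). So the right-hand one is snapped, which agrees with the network. The clamp knob is at -x and the gap is between the white plates. Next I'll triangulate the points.

```bash
cat >> h.py <<'E'
np.set_printoptions(precision=4,suppress=True)
def go(pos,yaw):
    "shift and turn (deg) from measured pose to tool-down TCP pose, yaw = world angle of tool y in deg"
    s=observe(); A=R.from_quat(s["eef_rot"]); y=np.radians(yaw)
    Y=np.array([np.cos(y),np.sin(y),0]); Z=np.array([0,0,-1.]); B=R.from_matrix(np.c_[np.cross(Y,Z),Y,Z])
    print("t",round(s["time"],2),"shift",A.inv().apply(np.array(pos)-s["tcp_pos"]),"turn",np.degrees((A.inv()*B).as_rotvec()),"F",s["force"],"tcp",s["tcp_pos"],"op",s["opening"])
E
python3 - <<'E'
from h import *
S=[(312.2,155.3),(320.4,164.1),(329.2,174.3)];T=[(233.1,187.5),(256.2,188.6),(279.5,189.8)]
# box corners/rim check, handle mean heights
for s,t in zip(S,T): print("handle",*tri(s,t))
c3=lambda u,v:(u/6+295-.4,v/6+225-.4); c2=lambda u,v:(u/8+275-.4,v/8+195-.4)
# clamp base bottom edge in side at z=0 ; jaw top edges at z=.074
a,b,c=[onz("side",c3(*p),0) for p in[(122,298),(405,207),(48,222)]]
print("base corners",a,b,c,"yaw x",np.degrees(np.arctan2(*(b-a)[1::-1])),"yaw y",np.degrees(np.arctan2(*(c-a)[1::-1]))-90)
for n,p,q in [("front face edge",(210,40),(284,103)),("rear ridge",(255,30),(329,90))]:
    p,q=[onz("side",c3(*k),.074) for k in(p,q)]; print(n,p,q,(p+q)/2,np.degrees(np.arctan2(*(p-q)[1::-1]))-90)
a,b=[onz("top",c2(*k),.014) for k in[(748,80),(783,372)]]; print("top base edge",a,b,np.degrees(np.arctan2(*(a-b)[1::-1])))
for n,k in [("rear top",(741,160)),("front top",(747,208))]: print(n,onz("top",c2(*k),.074))
print("triang rear/front", tri(c3(292,70),c2(741,160)), tri(c3(245,75),c2(747,208)))
print("box rim z", tri(c3(0,0),c2(0,0))[1])
d=[((c/6+258-.4),(r/6+140-.4)) for c,r in[(45,388),(150,358),(255,458),(140,487)]]
D=[c2(*k) for k in[(30,310),(25,0)]]
P=[onz("side",k,.045) for k in d]; print("box rim corners side",P,np.mean(P,0))
P=[onz("top",c2(*k),.045) for k in[(30,310),(280,272),(297,405),(45,432)]]; print("top",P,np.mean(P,0))
m=np.mean([c2(*k) for k in[(30,310),(280,272),(297,405),(45,432)]],0); print("box centre tri",tri(np.mean(d,0),m))
go([.639,.073,.24],-3.4)
E
```

```text
handle [0.6533 0.241  0.1074] 0.004871307689151787
handle [0.6478 0.1557 0.1081] 0.005507694109176371
handle [0.6418 0.0699 0.1069] 0.0056136978203757916
base corners [ 0.4479 -0.2807  0.    ] [ 0.5941 -0.267   0.    ] [ 0.4395 -0.2137  0.    ] yaw x 5.343765352654 yaw y 7.074689849754137
front face edge [ 0.5214 -0.2086  0.074 ] [ 0.5292 -0.2703  0.074 ] [ 0.5253 -0.2395  0.074 ] 7.184625406043764
rear ridge [ 0.544  -0.2086  0.074 ] [ 0.5521 -0.2684  0.074 ] [ 0.548  -0.2385  0.074 ] 7.743872022790043
top base edge [ 0.5875 -0.2673  0.014 ] [ 0.4447 -0.2794  0.014 ] 4.8579330067021225
rear top [ 0.5436 -0.2545  0.074 ]
front top [ 0.521  -0.2565  0.074 ]
triang rear/front (array([ 0.5422, -0.2535,  0.0784]), np.float64(0.0021467360815909955)) (array([ 0.519 , -0.2548,  0.0823]), np.float64(0.0029977836540764392))
box rim z 0.10593356518524939
box rim corners side [array([0.4237, 0.0643, 0.045 ]), array([0.4853, 0.0755, 0.045 ]), array([ 0.4971, -0.0483,  0.045 ]), array([ 0.4348, -0.0536,  0.045 ])] [0.4602 0.0095 0.045 ]
top [array([0.481 , 0.0825, 0.045 ]), array([ 0.4967, -0.0367,  0.045 ]), array([ 0.4335, -0.0436,  0.045 ]), array([0.4232, 0.0759, 0.045 ])] [0.4586 0.0195 0.045 ]
box centre tri (array([0.4611, 0.0191, 0.0389]), np.float64(0.005204243530306769))
t 1.0 shift [-0.5964 -0.4093 -0.0254] turn [-0.0002  0.0009 77.9411] F [-0.1967 -0.1096  0.1016] tcp [0.1733 0.6265 0.2146] op 0.09513392069588081
```

Request:
arm_command --plan '[[[-0.596,-0.409,-0.035],[0,0,78]],[[-0.596,-0.409,-0.035],[0,0,78]],[[-0.596,-0.409,-0.035],[0,0,78]],[[-0.596,-0.409,-0.035],[0,0,78]],[[-0.596,-0.409,-0.035],[0,0,78]]]' --jaw 0.06 --grip_force 20

```text
time: 1.62
tcp_pos: [0.3753, 0.3861, 0.2302]
eef_rot: [0.57, 0.822, 0.0, 0.0]
force: [1.5, -0.2, 0.4]
opening: 0.0603
gripper_force: 0.0
```

```bash
python3 -c "
from h import *
go([.640,.071,.24],-3.4)"
```

```text
t 1.62 shift [-0.3878  0.1377 -0.0098] turn [ 0.0487 -0.0272 23.8887] F [ 1.4733 -0.1577  0.4176] tcp [0.3753 0.3861 0.2302] op 0.06028063469779348
```

Request:
arm_command --plan '[[[-0.388,0.138,-0.01],[0,0,24]],[[-0.388,0.138,-0.01],[0,0,24]],[[-0.388,0.138,-0.01],[0,0,24]],[[-0.388,0.138,-0.01],[0,0,24]],[[-0.388,0.138,-0.01],[0,0,24]]]'

```text
time: 2.25
tcp_pos: [0.5779, 0.148, 0.2377]
eef_rot: [0.727, 0.687, 0.0, 0.0]
force: [0.5, 1.5, -0.3]
opening: 0.0601
gripper_force: 0.0
```

```bash
python3 -c "
from h import *
go([.640,.071,.20],-3.4)"
```

```text
t 2.25 shift [-0.0734  0.0662  0.0378] turn [ 0.0431 -0.0219  0.2118] F [ 0.5471  1.5399 -0.2775] tcp [0.5779 0.148  0.2377] op 0.06008494997690026
```

Request:
arm_command --plan '[[[-0.07,0.064,0.0],[0,0,0]],[[-0.073,0.066,0.035],[0,0,0]],[[-0.073,0.066,0.037],[0,0,0]],[[-0.073,0.066,0.037],[0,0,0]]]'

```text
time: 2.75
tcp_pos: [0.6383, 0.0737, 0.2003]
eef_rot: [0.726, 0.687, -0.0, -0.0]
force: [-0.3, -0.0, 0.8]
opening: 0.0599
gripper_force: 0.0
```

```bash
cat >> h.py <<'E'
def crop(name,f,box,k):
    i=read_camera("side") if 0 else f; cv2.imwrite("pics/"+name,cv2.resize(i[box[1]:box[3],box[0]:box[2]],None,fx=k,fy=k,interpolation=cv2.INTER_CUBIC))
E
python3 -c "
from h import *
go([.640,.071,.093],-3.4)
for c in ('side','top'):
    i=read_camera(c)
    for d in mark_of('snapped_grip',c)[:2]: print(c,d['score'],w(c,d['location']))
    cv2.imwrite('pics/m_%s.png'%c,i)
s=cv2.imread('pics/m_side.png');t=cv2.imread('pics/m_top.png')
crop('m1.png',s,(285,110,365,190),7)
print(px('side',observe()['tcp_pos']),px('side',[.640,.071,.107]))
"
```

```text
t 2.75 shift [-0.0026  0.002   0.1073] turn [-0.0426 -0.0211  0.2313] F [-0.2621 -0.0483  0.8233] tcp [0.6383 0.0737 0.2003] op 0.0599428486355141
side 0.4 [0.6369 0.0738 0.106 ]
[327.1704 146.4089] [327.6808 174.3137]
```

View pics/m1.png

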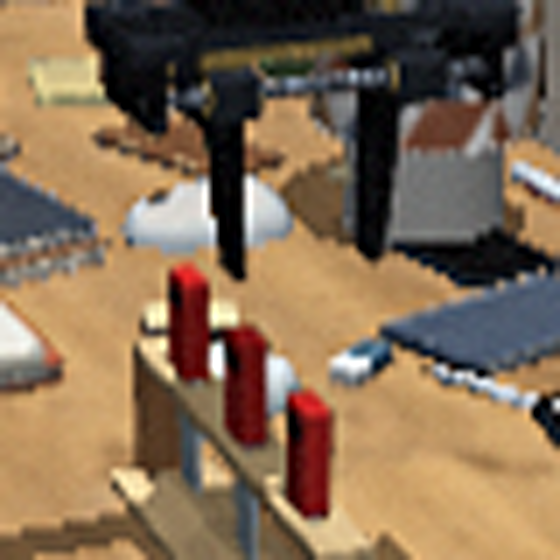

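The right handle is at m1 (309,455), and the fingers straddle it with their midpoint at (302,266). Relative to the projections the positions agree, so I'm going down to grip.

Request:
arm_command --plan '[[[-0.002,0.002,0.05],[0,0,0]],[[-0.002,0.002,0.09],[0,0,0]],[[-0.002,0.002,0.107],[0,0,0]],[[-0.002,0.002,0.107],[0,0,0]]]'

```text
time: 3.45
tcp_pos: [0.64, 0.0716, 0.0929]
eef_rot: [0.726, 0.688, -0.0, -0.0]
force: [0.7, -0.3, -0.1]
opening: 0.0601
gripper_force: 0.0
```

Request:
arm_command --plan '[[[0,0,0],[0,0,0]],[[0,0,0],[0,0,0]],[[0,0,0],[0,0,0]],[[0,0,0],[0,0,0]]]' --jaw 0.0 --grip_force 25

```text
time: 3.95
tcp_pos: [0.6408, 0.0711, 0.094]
eef_rot: [0.726, 0.687, 0.0, 0.0]
force: [0.5, 0.1, -0.4]
opening: 0.0253
gripper_force: 0.0
```

Request:
arm_command --plan '[[[0,0,0],[0,0,0]],[[0,0,0],[0,0,0]],[[0,0,0],[0,0,0]]]'

```text
time: 4.32
tcp_pos: [0.6406, 0.0711, 0.0934]
eef_rot: [0.726, 0.687, 0.0, 0.0]
force: [0.5, -1.0, 0.3]
opening: 0.014
gripper_force: 25.0
```

Request:
arm_command --plan '[[[0,0,-0.02],[0,0,0]],[[0,0,-0.06],[0,0,0]],[[0,0,-0.1],[0,0,0]],[[0,0,-0.1],[0,0,0]]]'

```text
time: 4.82
tcp_pos: [0.6431, 0.0713, 0.1999]
eef_rot: [0.726, 0.687, 0.004, 0.003]
force: [-0.0, 0.2, -0.5]
opening: 0.014
gripper_force: 25.0
```

```bash
python3 -c "
from h import *
go([.460,.016,.17],5.5)"
```

```text
t 4.83 shift [-0.0653 -0.18    0.0282] turn [ 0.5359 -0.0089 -8.67  ] F [-0.0432  0.2351 -0.5466] tcp [0.6431 0.0713 0.1999] op 0.013964456546852105
```

Request:
arm_command --plan '[[[-0.02,-0.06,0.0],[0,0,-4]],[[-0.043,-0.12,0.0],[0,0,-8.7]],[[-0.065,-0.18,0.0],[0,0,-8.7]],[[-0.065,-0.18,0.05],[0,0,-8.7]],[[-0.065,-0.18,0.06],[0,0,-8.7]]]'

```text
time: 5.45
tcp_pos: [0.4538, 0.0163, 0.1302]
eef_rot: [0.672, 0.74, -0.002, -0.002]
force: [0.4, 1.2, 0.0]
opening: 0.0139
gripper_force: 25.0
```

```bash
python3 -c "
from h import *
go([.460,.016,.05],5.5)
s=read_camera('side')
crop('b1.png',s,(245,150,345,245),6)
print(px('side',observe()['tcp_pos']))
"
```

```text
t 5.45 shift [-0.0009  0.0066  0.0802] turn [-0.3468 -0.0643 -0.0006] F [0.4024 1.1522 0.0033] tcp [0.4538 0.0163 0.1302] op 0.013870325727767143
[278.5142 184.0336]
```

View pics/b1.png

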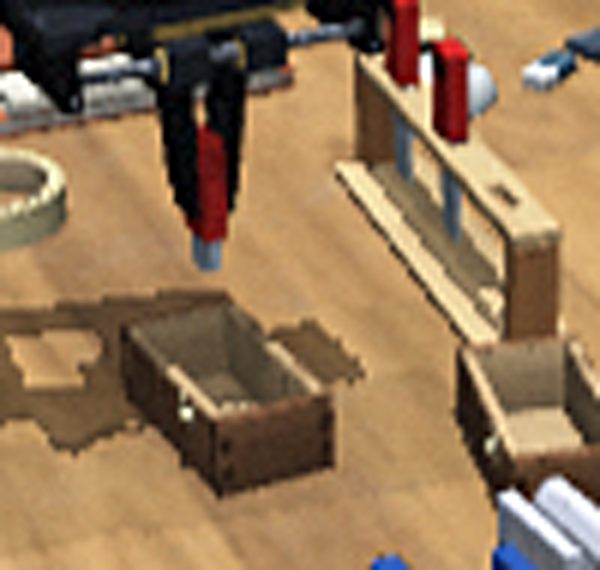

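The snapped blade is gripped, with its stub at b1 (207,255) and the box rim centred at (227,355) below it. Lowering it in.

Request:
arm_command --plan '[[[-0.001,0.0066,0.03],[0,0,0]],[[-0.001,0.0066,0.065],[0,0,0]],[[-0.001,0.0066,0.081],[0,0,0]],[[-0.001,0.0066,0.081],[0,0,0]]]'

```text
time: 6.0
tcp_pos: [0.4636, 0.016, 0.0516]
eef_rot: [0.672, 0.74, -0.001, -0.001]
force: [-0.9, 0.7, -0.7]
opening: 0.0142
gripper_force: 25.0
```

Request:
arm_command --plan '[[[0,0,0],[0,0,0]],[[0,0,0],[0,0,0]],[[0,0,0],[0,0,0]],[[0,0,0],[0,0,0]]]' --jaw 0.032

```text
time: 6.5
tcp_pos: [0.4641, 0.0158, 0.0529]
eef_rot: [0.672, 0.74, 0.0, 0.0]
force: [-0.2, 0.6, 0.5]
opening: 0.032
gripper_force: 0.0
```

Request:
arm_command --plan '[[[0,0,-0.04],[0,0,0]],[[0,0,-0.1],[0,0,0]],[[0,0,-0.16],[0,0,0]],[[0,0,-0.16],[0,0,0]]]'

```text
time: 7.0
tcp_pos: [0.4672, 0.0156, 0.2192]
eef_rot: [0.672, 0.74, 0.004, 0.005]
force: [0.4, -0.7, -0.4]
opening: 0.0317
gripper_force: 0.0
```

```bash
python3 -c "
from h import *
go([.6478,.1557,.2],-3.4)
s=read_camera('side')
crop('b2.png',s,(245,150,345,245),6)
for c in ('top','side'):
    if c=='top': read_camera(c)
    for q in ('snapped_grip','blade_a_grip'):
        for d in mark_of(q,c)[:3]: print(c,q,round(d['score'],2),w(c,d['location']))
"
```

```text
t 7.0 shift [0.1221 0.193  0.0212] turn [0.7    0.0692 8.9295] F [ 0.3966 -0.6879 -0.4019] tcp [0.4672 0.0156 0.2192] op 0.031728621574352425
top blade_a_grip 0.51 [0.649  0.2362 0.1034]
top blade_a_grip 0.23 [0.6438 0.1569 0.003 ]
side snapped_grip 0.5 [ 0.4723 -0.0156  0.0443]
side snapped_grip 0.16 [ 0.5667 -0.4702  0.0018]
side blade_a_grip 0.5 [0.6494 0.239  0.1063]
side blade_a_grip 0.33 [ 0.4722 -0.0148  0.0442]
```

View pics/b2.png

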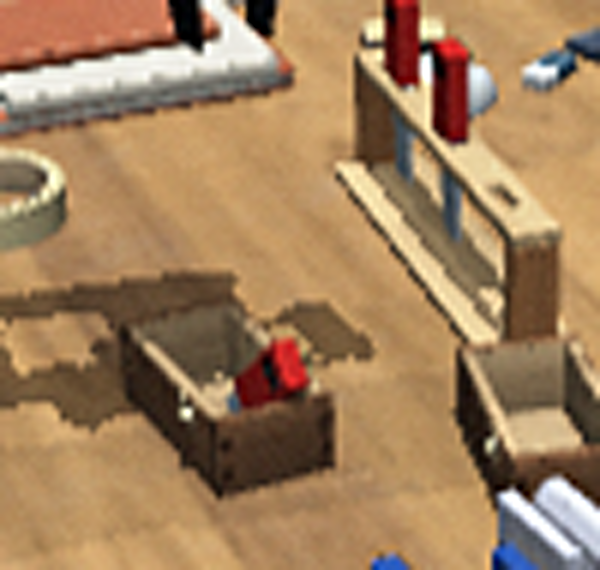

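The snapped blade leans inside the box (red handle at b2 (270,375), roughly (0.472,-0.016,0.044)), so step 1 is met. Next I'll take the middle whole blade.

Request:
arm_command --plan '[[[0.04,0.06,0.0],[0,0,3]],[[0.08,0.12,0.0],[0,0,6]],[[0.122,0.191,0.0],[0.7,0,8.9]],[[0.122,0.191,0.021],[0.7,0,8.9]],[[0.122,0.191,0.021],[0.7,0,8.9]]]' --jaw 0.05

```text
time: 7.92
tcp_pos: [0.6413, 0.1568, 0.1858]
eef_rot: [0.727, 0.687, -0.008, -0.007]
force: [-0.3, 0.4, -0.7]
opening: 0.0496
gripper_force: 0.0
```

```bash
python3 -c "
from h import *
go([.6458,.156,.093],-3.4)"
```

```text
t 7.92 shift [-0.0003  0.0064  0.0926] turn [-1.1702  0.1548  0.1368] F [-0.2661  0.3942 -0.7238] tcp [0.6413 0.1568 0.1858] op 0.04957283718981561
```

Request:
arm_command --plan '[[[0,0.005,0.02],[-0.7,0,0]],[[0,0.005,0.02],[-0.7,0,0]],[[0,0.005,0.02],[-0.7,0,0]]]'

```text
time: 8.3
tcp_pos: [0.6465, 0.1549, 0.1718]
eef_rot: [0.728, 0.686, -0.0, 0.0]
force: [-0.4, -0.1, -0.1]
opening: 0.05
gripper_force: 0.0
```

```bash
python3 -c "
from h import *
go([.6458,.156,.093],-3.4)"
```

```text
t 8.3 shift [ 0.0012 -0.0007  0.0788] turn [-0.0095  0.0569 -0.0021] F [-0.3758 -0.1092 -0.1218] tcp [0.6465 0.1549 0.1718] op 0.05000760806448093
```

Request:
arm_command --plan '[[[0.001,-0.001,0.05],[0,0,0]],[[0.001,-0.001,0.079],[0,0,0]],[[0.001,-0.001,0.079],[0,0,0]]]'

```text
time: 8.68
tcp_pos: [0.644, 0.1558, 0.0902]
eef_rot: [0.728, 0.686, -0.002, -0.001]
force: [0.3, 0.0, -0.9]
opening: 0.0496
gripper_force: 0.0
```

Request:
arm_command --plan '[[[0,0,0],[0,0,0]],[[0,0,0],[0,0,0]],[[0,0,0],[0,0,0]],[[0,0,0],[0,0,0]],[[0,0,0],[0,0,0]]]' --jaw 0.0 --grip_force 40

```text
time: 9.3
tcp_pos: [0.6464, 0.1564, 0.093]
eef_rot: [0.728, 0.686, 0.0, 0.001]
force: [-0.3, -0.2, 2.2]
opening: 0.0141
gripper_force: 40.0
```

Request:
arm_command --plan '[[[0,0,0],[0,0,0]],[[0,0,-0.02],[0,0,0]],[[0,0,-0.06],[0,0,0]],[[0,0,-0.1],[0,0,0]],[[0,0,-0.1],[0,0,0]]]'

```text
time: 9.93
tcp_pos: [0.6485, 0.1569, 0.1984]
eef_rot: [0.728, 0.686, 0.003, 0.003]
force: [0.3, -0.0, -0.2]
opening: 0.0141
gripper_force: 40.0
```

```bash
python3 -c "
from h import *
go([.532,-.238,.21],6)"
```

```text
t 9.93 shift [-0.401  -0.093  -0.0128] turn [ 0.5125 -0.0205 -9.3712] F [ 0.2713 -0.0316 -0.2353] tcp [0.6485 0.1569 0.1984] op 0.014118806530937281
```

Request:
arm_command --plan '[[[-0.06,-0.014,-0.012],[0,0,-2]],[[-0.12,-0.028,-0.012],[0,0,-4]],[[-0.18,-0.042,-0.012],[0,0,-6]],[[-0.24,-0.056,-0.012],[0,0,-8]],[[-0.3,-0.07,-0.012],[0,0,-9.4]]]'

```text
time: 10.55
tcp_pos: [0.5568, -0.1403, 0.2033]
eef_rot: [0.669, 0.744, -0.001, -0.001]
force: [0.4, -0.4, -0.7]
opening: 0.0137
gripper_force: 40.0
```

Request:
arm_command --plan '[[[-0.05,-0.01,0],[0,0,0]],[[-0.08,-0.015,0],[0,0,0]],[[-0.08,-0.015,0],[0,0,0]],[[-0.08,-0.015,0],[0,0,0]]]'

```text
time: 11.05
tcp_pos: [0.5515, -0.2192, 0.2037]
eef_rot: [0.669, 0.743, -0.0, -0.001]
force: [0.5, 0.3, -1.2]
opening: 0.0139
gripper_force: 40.0
```

```bash
python3 -c "
from h import *
go([.532,-.238,.17],6)"
```

```text
t 11.05 shift [-0.0166 -0.0213  0.0337] turn [-0.087  -0.0318  0.0353] F [ 0.4806  0.285  -1.2468] tcp [ 0.5515 -0.2192  0.2037] op 0.01394997795895477
```

Request:
arm_command --plan '[[[-0.017,-0.021,0.0],[0,0,0]],[[-0.017,-0.021,0.034],[0,0,0]],[[-0.017,-0.021,0.034],[0,0,0]],[[-0.017,-0.021,0.034],[0,0,0]]]'

```text
time: 11.55
tcp_pos: [0.5333, -0.2383, 0.1712]
eef_rot: [0.668, 0.744, -0.0, 0.0]
force: [0.2, 0.1, -0.6]
opening: 0.0141
gripper_force: 40.0
```

```bash
python3 -c "
from h import *
go([.532,-.238,.163],6)
s=read_camera('side'); t=read_camera('top')
A=cv2.resize(s[190:280,290:375],None,fx=6,fy=6,interpolation=cv2.INTER_CUBIC)[:540]
B=cv2.resize(t[195:255,358:388],None,fx=9,fy=9,interpolation=cv2.INTER_CUBIC)
o=np.zeros((540,510+270,3),np.uint8); o[:,:510]=A; o[:,510:]=B; cv2.imwrite('pics/g1.png',o)
p=observe()['tcp_pos']; print('tcp px',px('side',p),'tip px',px('side',p-[0,0,.075]))
for c in ('side','top'):
  for q in ('gap_mouth','blade_a_tip','blade_a_grip'):
    for d in mark_of(q,c)[:2]: print(c,q,round(d['score'],2),w(c,d['location']))
"
```

```text
t 11.55 shift [ 0.0005 -0.0013  0.0082] turn [0.0036 0.052  0.108 ] F [ 0.1594  0.1031 -0.6091] tcp [ 0.5333 -0.2383  0.1712] op 0.014081464684483585
tcp px [339.2173 203.1943] tip px [338.6358 228.2047]
side gap_mouth 0.89 [ 0.5345 -0.2353  0.0645]
side blade_a_tip 0.57 [0.6482 0.239  0.1069]
side blade_a_tip 0.21 [ 0.5345 -0.243   0.1546]
side blade_a_grip 0.62 [0.6523 0.239  0.1038]
top blade_a_grip 0.37 [0.6485 0.2403 0.1071]
```

View pics/g1.png

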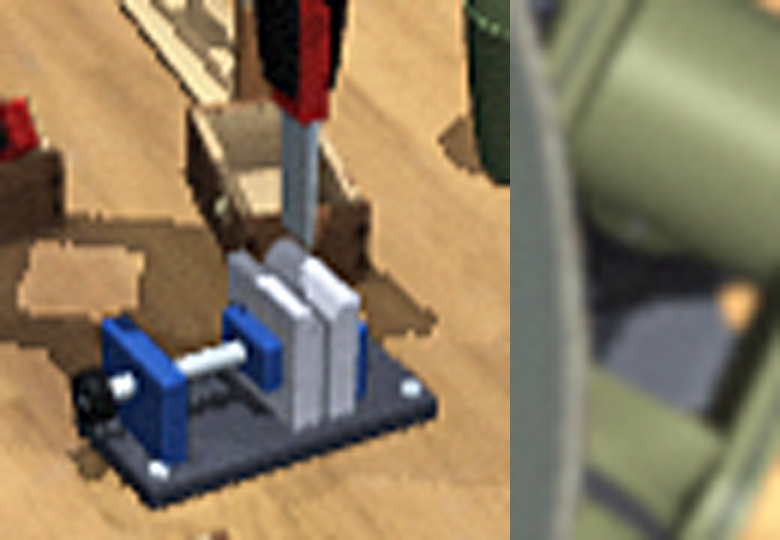

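```bash
python3 -c "
from h import *
g=lambda u,v:np.array((u/6+290-.4,v/6+190-.4))
b=np.array([1.,1.])
y=np.radians(6);Y=np.array([-np.sin(y),np.cos(y),0]);X=np.array([np.cos(y),np.sin(y),0])
for bb in (0*b,b):
  e=onz('side',g(327,326)-bb,.066); print('gap end',e,'->mid',e+.03*Y)
  e=onz('side',g(327,405)-bb,.018); print('gap end low',e,'->mid',e+.03*Y)
  t=onz('side',g(298,237)-bb,.096); print('tip',t)
c=np.array([.532,-.238,0])
for k in ([0,0,.066],[0,-.03,.066],[0,.03,.066],[0,-.03,.02]):
  p=c+X*k[0]+Y*k[1]+[0,0,k[2]]; q=px('side',p)+b; print(k,(q-[289.6,189.6])*6)
"
```

```text
gap end [ 0.5355 -0.2708  0.066 ] ->mid [ 0.5324 -0.2409  0.066 ]
gap end low [ 0.5408 -0.2626  0.018 ] ->mid [ 0.5377 -0.2328  0.018 ]
tip [ 0.5343 -0.242   0.096 ]
gap end [ 0.5352 -0.2653  0.066 ] ->mid [ 0.5321 -0.2354  0.066 ]
gap end low [ 0.5404 -0.2572  0.018 ] ->mid [ 0.5373 -0.2274  0.018 ]
tip [ 0.5341 -0.2362  0.096 ]
[0, 0, 0.066] [294.1816 297.5787]
[0, -0.03, 0.066] [329.3346 328.9053]
[0, 0.03, 0.066] [260.2293 267.3219]
[0, -0.03, 0.02] [326.7979 416.0754]
```

The last picture shows the blade tip (about (298,237)) straight above the gap mouth (about (294,298)), lined up to within a few mm. The lead-in takes ±7 mm, so I'll go down slowly and watch the forces.

Request:
arm_command --plan '[[[0,0,0.008],[0,0,0]],[[0,0,0.014],[0,0,0]],[[0,0,0.02],[0,0,0]],[[0,0,0.022],[0,0,0]],[[0,0,0.022],[0,0,0]]]'

```text
time: 12.58
tcp_pos: [0.5328, -0.2392, 0.1484]
eef_rot: [0.669, 0.743, -0.0, 0.0]
force: [0.4, 0.2, 0.5]
opening: 0.0142
gripper_force: 40.0
```

Request:
arm_command --plan '[[[0,0,0.002],[0,0,0]],[[0,0,0.004],[0,0,0]],[[0,0,0.006],[0,0,0]],[[0,0,0.007],[0,0,0]],[[0,0,0.007],[0,0,0]]]'

```text
time: 13.2
tcp_pos: [0.5328, -0.2392, 0.1416]
eef_rot: [0.669, 0.743, -0.0, 0.0]
force: [-0.2, -0.5, -0.8]
opening: 0.0136
gripper_force: 40.0
```

Request:
arm_command --plan '[[[0,0,0.002],[0,0,0]],[[0,0,0.004],[0,0,0]],[[0,0,0.005],[0,0,0]],[[0,0,0.005],[0,0,0]]]'

```text
time: 13.7
tcp_pos: [0.5328, -0.2392, 0.1365]
eef_rot: [0.669, 0.743, -0.0, 0.0]
force: [-0.7, -0.5, -0.9]
opening: 0.014
gripper_force: 40.0
```

Request:
arm_command --plan '[[[0,0,0.002],[0,0,0]],[[0,0,0.004],[0,0,0]],[[0,0,0.005],[0,0,0]],[[0,0,0.005],[0,0,0]]]'

```text
time: 14.2
tcp_pos: [0.5328, -0.2392, 0.1315]
eef_rot: [0.669, 0.743, -0.0, 0.0]
force: [-0.4, -0.4, -0.8]
opening: 0.0141
gripper_force: 40.0
```

Request:
arm_command --plan '[[[0,0,0.002],[0,0,0]],[[0,0,0.004],[0,0,0]],[[0,0,0.005],[0,0,0]],[[0,0,0.005],[0,0,0]]]'

```text
time: 14.7
tcp_pos: [0.5328, -0.2392, 0.1265]
eef_rot: [0.669, 0.743, -0.0, 0.0]
force: [-0.2, -0.5, -1.4]
opening: 0.014
gripper_force: 40.0
```

Request:
arm_command --plan '[[[0,0,0.001],[0,0,0]],[[0,0,0.002],[0,0,0]],[[0,0,0.003],[0,0,0]],[[0,0,0.003],[0,0,0]]]'

```text
time: 15.2
tcp_pos: [0.5328, -0.2392, 0.1235]
eef_rot: [0.669, 0.743, -0.0, 0.0]
force: [0.6, 0.1, -0.1]
opening: 0.0139
gripper_force: 40.0
```

Request:
arm_command --plan '[[[0,0,0.001],[0,0,0]],[[0,0,0.002],[0,0,0]],[[0,0,0.003],[0,0,0]],[[0,0,0.003],[0,0,0]]]'

```text
time: 15.7
tcp_pos: [0.5328, -0.2392, 0.1205]
eef_rot: [0.669, 0.743, -0.0, 0.0]
force: [0.7, -0.0, -0.8]
opening: 0.0137
gripper_force: 40.0
```

Request:
arm_command --plan '[[[0,0,0.001],[0,0,0]],[[0,0,0.002],[0,0,0]],[[0,0,0.003],[0,0,0]],[[0,0,0.003],[0,0,0]]]'

```text
time: 16.2
tcp_pos: [0.5328, -0.2392, 0.1175]
eef_rot: [0.669, 0.743, -0.0, 0.0]
force: [0.6, 0.2, -0.4]
opening: 0.014
gripper_force: 40.0
```

Request:
arm_command --plan '[[[0,0,0.001],[0,0,0]],[[0,0,0.002],[0,0,0]],[[0,0,0.003],[0,0,0]],[[0,0,0.003],[0,0,0]]]'

```text
time: 16.7
tcp_pos: [0.5329, -0.2393, 0.1146]
eef_rot: [0.669, 0.743, -0.0, 0.0]
force: [1.0, -0.4, -0.4]
opening: 0.0141
gripper_force: 40.0
```

Request:
arm_command --plan '[[[0,0,0.001],[0,0,0]],[[0,0,0.002],[0,0,0]],[[0,0,0.003],[0,0,0]],[[0,0,0.003],[0,0,0]]]'

```text
time: 17.2
tcp_pos: [0.5329, -0.2393, 0.1116]
eef_rot: [0.669, 0.743, -0.0, 0.0]
force: [0.4, -0.4, -0.9]
opening: 0.0142
gripper_force: 40.0
```

Request:
arm_command --plan '[[[0,0.0005,0],[0,0,0]],[[0,0.001,0],[0,0,0]],[[0,0.001,0],[0,0,0]],[[0,0.001,0],[0,0,0]]]'

```text
time: 17.7
tcp_pos: [0.5336, -0.2391, 0.1116]
eef_rot: [0.669, 0.743, -0.001, 0.0]
force: [-0.7, -0.2, -0.6]
opening: 0.0142
gripper_force: 40.0
```

Request:
arm_command --plan '[[[0,-0.001,0],[0,0,0]],[[0,-0.0015,0],[0,0,0]],[[0,-0.002,0],[0,0,0]],[[0,-0.002,0],[0,0,0]]]'

```text
time: 18.2
tcp_pos: [0.5327, -0.2393, 0.1118]
eef_rot: [0.669, 0.743, 0.0, 0.001]
force: [4.1, 0.3, -2.2]
opening: 0.0138
gripper_force: 40.0
```

Request:
arm_command --plan '[[[0,0.001,0],[0,0,0]],[[0,0.0013,0],[0,0,0]],[[0,0.0013,0.001],[0,0,0]],[[0,0.0013,0.002],[0,0,0]],[[0,0.0013,0.002],[0,0,0]]]'

```text
time: 18.82
tcp_pos: [0.533, -0.2393, 0.1096]
eef_rot: [0.669, 0.743, -0.0, 0.0]
force: [0.5, -1.2, -1.3]
opening: 0.0137
gripper_force: 40.0
```

Request:
arm_command --plan '[[[0,0,0.001],[0,0,0]],[[0,0,0.002],[0,0,0]],[[0,0,0.003],[0,0,0]],[[0,0,0.003],[0,0,0]]]'

```text
time: 19.32
tcp_pos: [0.5331, -0.2392, 0.1065]
eef_rot: [0.669, 0.743, -0.0, 0.0]
force: [0.4, -1.1, -0.5]
opening: 0.0143
gripper_force: 40.0
```

Tip is about 35 mm deep, still without drag. Going on in 2 mm steps.

Request:
arm_command --plan '[[[0,0,0.001],[0,0,0]],[[0,0,0.002],[0,0,0]],[[0,0,0.002],[0,0,0]]]'

```text
time: 19.7
tcp_pos: [0.5332, -0.2392, 0.1046]
eef_rot: [0.669, 0.743, -0.0, 0.0]
force: [1.8, 0.8, -0.6]
opening: 0.0137
gripper_force: 40.0
```

Request:
arm_command --plan '[[[0,0,0.001],[0,0,0]],[[0,0,0.002],[0,0,0]],[[0,0,0.002],[0,0,0]]]'

```text
time: 20.08
tcp_pos: [0.5332, -0.2392, 0.1026]
eef_rot: [0.669, 0.743, -0.0, 0.0]
force: [1.0, -0.6, -0.4]
opening: 0.0141
gripper_force: 40.0
```

```bash
python3 -c "
from h import *
s=observe(); print(s['force'],s['tcp_pos'],s['wrist_torque'],R.from_quat(s['eef_rot']).as_matrix()[:,2])
i=read_camera('side'); F=[]
for k in range(6): read_camera('side'); F.append(np.r_[observe()['force'],observe()['wrist_torque']])
print(np.mean(F,0),np.std(F,0))
crop('g2.png',i,(290,190,375,280),6)"
```

```text
[ 0.9581 -0.6421 -0.3849] [ 0.5332 -0.2392  0.1026] [-0.1422 -0.3081 -0.0027] [ 0.0001 -0.001  -1.    ]
[ 1.4635  0.162  -1.2576 -0.1141 -0.3148 -0.0209] [0.3804 0.4408 0.5804 0.0308 0.0272 0.0255]
```

View pics/g2.png

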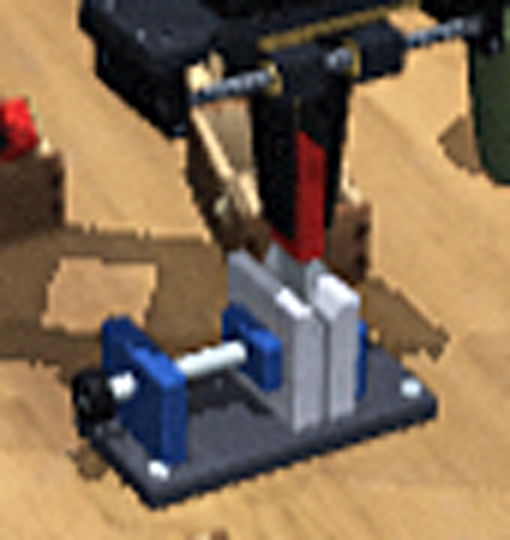

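The last allowed picture shows the blade seated between the plates, with the handle underside at about (300,255) just above the jaw tops. Fx of +1.5 N suggests light front-plate contact, so I'll shift slightly to +x and go on.

Request:
arm_command --plan '[[[0,0.0002,0.001],[0,0,0]],[[0,0.0002,0.002],[0,0,0]],[[0,0.0002,0.002],[0,0,0]]]'

```text
time: 20.8
tcp_pos: [0.5333, -0.2393, 0.1009]
eef_rot: [0.669, 0.743, -0.001, 0.0]
force: [-0.1, 0.2, 1.7]
opening: 0.0138
gripper_force: 40.0
```

```bash
cat > f.py <<'E'
from h import *
F=[]
for k in range(5): read_camera('side'); s=observe(); F.append(np.r_[s['force'],s['wrist_torque']])
print(s['time'],s['tcp_pos'],np.mean(F,0))
E
python3 f.py
```

```text
21.05 [ 0.5333 -0.2393  0.1008] [-0.7307  0.0997  1.9256 -0.1107  0.1692 -0.0263]
```

Request:
arm_command --plan '[[[0,0,0.001],[0,0,0]],[[0,0,0.002],[0,0,0]],[[0,0,0.002],[0,0,0]]]'

```text
time: 21.42
tcp_pos: [0.5333, -0.2394, 0.0992]
eef_rot: [0.669, 0.743, -0.001, 0.0]
force: [-0.8, 0.1, 6.0]
opening: 0.0136
gripper_force: 40.0
```

```bash
python3 f.py
```

```text
21.675 [ 0.5333 -0.2394  0.0993] [-2.0788  0.0223  5.0653 -0.0706  0.5645 -0.0542]
```

Request:
arm_command --plan '[[[0,-0.0002,0.0005],[0,0,0]],[[0,-0.0002,0.0005],[0,0,0]],[[0,-0.0002,0.0005],[0,0,0]],[[0,-0.0002,0.0005],[0,0,0]]]'

```text
time: 22.18
tcp_pos: [0.5333, -0.2395, 0.0992]
eef_rot: [0.669, 0.743, -0.0, 0.001]
force: [-2.3, 0.5, 6.0]
opening: 0.0137
gripper_force: 40.0
```

```bash
python3 f.py; python3 -c "
from h import *
print(R.from_quat(observe()['eef_rot']).as_matrix(), observe()['gripper_force'])
for q in ('snapped_grip','blade_a_grip'):
  for d in mark_of(q,'side')[:2]: print(q,round(d['score'],2),w('side',d['location']))"
```

```text
22.425 [ 0.5333 -0.2395  0.0992] [-2.6863  0.5358  6.7372  0.0247  0.627  -0.0725]
[[-0.105   0.9945  0.0002]
 [ 0.9945  0.105  -0.0013]
 [-0.0013  0.     -1.    ]] 40.00190556049347
snapped_grip 0.62 [ 0.7001 -0.3306 -0.0006]
snapped_grip 0.5 [ 0.4738 -0.0143  0.0468]
blade_a_grip 0.5 [0.649  0.2398 0.106 ]
```

```bash
python3 -c "
from bench import *
print(sign_off())"
```

```text
the job is handed in; nothing more can be done
None
```

The job is handed in at about 22 s of the 64 s allowed; `sign_off()` gave no verdict. The snapped blade lies in the nearest box. The middle whole blade is held about 42 mm below the gap mouth, dragging on the plates with about 7 N of upward push. The other whole blade still hangs in the rack, and no move came near the bystanders.

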